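# Pack two orders at the dispatch bench

### The arm

A 7-joint arm with a two-finger parallel gripper is mounted at the origin on the work surface. World frame = base frame: x ahead of the robot, y to its left, z up, the work surface at z = 0. Lengths are in m, angles in rad, forces in N, time in s.
With the tool pointing down it reaches from about 0.425 to 0.925 m from the base axis. Payload 6.8 kg.
Tool frame: the origin (TCP) lies at the very end of the fingers, on their centre line; the grasp point (between the pads) lies bot.tcp_to_grasp behind it (bot.tcp_to_grasp is the distance from the TCP to the grasp point, in m); z points along the fingers, y is the line along which they close (so a half turn about z gives the same grasp; the last joint's range is limited). The gripper opens to 85 mm and grips with 20 to 120 N. Pads are 22 mm wide; open, the fingers measure 114 mm over their backs; the gripper's body (76 mm by 85 mm) begins 54 mm behind the grasp point. The pads swing forward as they close: fully open they stand 13 mm farther back than shut.
Start: joints at [-1.368, 0.477, 0.022, 1.555, -0.011, 1.109, -0.083], TCP at [0.206, 0.643, 0.196] pointing down, gripper open.
Joint ranges: [-2.96, 2.96], [-0.34, 2.1], [-1.41, 1.46], [0.24, 2.44], [-1.37, 4.51], [0.17, 1.92], [-2.96, 2.96]. Speed limits (rad/s): [2.39, 2.39, 3.14, 3.14, 3.14, 3.14, 3.14].

### API

Orientations are given as a rotation vector (axis times angle).
In Python, from station import bot gives the robot as it stands.
- The arm moves only by the tool drive_tool, never from a script. Its argument "plan" is a list that holds one entry, the list of rows, each a list of 5 numbers: the finger opening in cm, from 0 to 8.54, then the shift along the world's x, y, z in cm, then the turn about the world's z in degrees. A call has 1 to 12 rows; each row is the pose to reach, as a shift and turn from the pose commanded when the call began; what a row does not reach only later rows make up. A row lasts 1/12 s, in which the tool goes at most 41.7 mm and 7.16 degrees, less where a joint would pass 70% of its speed; a pose out of reach is approached as far as the arm can. A call with a gripper value outside its range is refused whole. The fingers move at their own pace and stop on an object; "newtons" is the grip in N (left out, the last holds). Time passes only in rows, so rows that repeat a pose let the fingers close. It gives the time, the measured TCP pose, the force, the opening and the grip force at its end, in the units of the state.
- bot.state(): the state, without advancing time (a new reading comes with each control period).
- bot.snapshot(name): name is "scene" or "top"; returns a dict with "pixels" (420x560x3 uint8, red, green, blue), "range_z" (420x560 float32, m along the optical axis (not along the pixel's ray), 0 where there is no reading), "camera_matrix" (3x3 intrinsics, pixels), "cam_to_world" (4x4, takes a point from camera to world coordinates). Camera axes: x right, y down, z forward; pixel columns grow to the right and rows downward; lengths in m; the calibration is good to about 2 mm. A picture is of the moment at which its call begins.
- bot.job_done(): hands the job in; it is judged then, once.
The state is a dict: "t": time; "joints": joint angles; "qd": joint speeds; "joint_torque": joint torques, N m; "eef_pos": TCP position; "tool_rot": TCP orientation; "ft_force": force on the tool from outside, world axes, zero at the start; "moment": the same for the moment, N m; "gripper_width": finger opening in m; "finger_force": force on a finger pad.
Only numpy, scipy, OpenCV 4.12 (cv2) and the standard library are available. Lean on these libraries where they do the work, as an engineer would, in place of code of your own. Each camera call takes 0.05 s, during which the arm holds its last target. There are 200 camera calls.

### The job

Pack the two waiting orders. In the long carton stand the amber jar in the middle, with the white bottle at one end and the small paper box at the other end (either way round); in the square carton stand the tall tin and the dropper bottle side by side. Everything stands upright on the carton floor, the glass jar and the glass dropper bottle are set down gently rather than dropped, and the flat tin and the roll of tape, which nobody ordered, stay where they are.

Things in the scene. Friction and masses are not known exactly. Their poses are not given: they have to be found in the camera images.
- long_carton_in (a point): Open brown cardboard carton, oblong: outside 250 x 130 mm and 55 mm high, walls and floor 5 mm thick, so 240 x 120 mm inside; no flaps. It is held to the bench and does not move. The point is the centre of the inner floor (5 mm above the bench); x along its length, y across, z up. Stands left or right of the stock, somewhat turned. Its two ends are alike.
- square_carton_in (a point): Open brown cardboard carton, square: outside 160 x 160 mm and 55 mm high, walls and floor 5 mm thick, so 150 x 150 mm inside; no flaps. It is held to the bench and does not move. The point is the centre of the inner floor (5 mm above the bench); x and y along its sides, z up. Stands on the other side of the stock from the long carton.
- bottle_mid (a point): White plastic bottle with white screw cap: round, body 46 mm across up to 62 mm, cap 39 mm across from 68 mm to the top, 88 mm high, about 0.12 kg. The point is at the centre, half-way up; its z axis points up. Loose, starts upright on the bench among the other stock.
- jar_mid (a point): Amber glass jar with black lid: round, squat, 52 mm across (lid 51 mm, upper 16 mm), 64 mm high, about 0.18 kg. The point is at the centre, half-way up; its z axis points up. Loose, starts upright on the bench among the other stock.
- box_mid (a point): Small white paper folding box with a grey band: 36 mm (its x) by 50 mm (its y) by 80 mm high, about 0.09 kg. Turned any way. The point is at the centre, half-way up; its z axis points up. Loose, starts upright on the bench among the other stock.
- tin_mid (a point): Tall steel tin with a paper wrapper and bright rims: round, 51 mm across, 70 mm high, about 0.2 kg. The point is at the centre, half-way up; its z axis points up. Loose, starts upright on the bench among the other stock.
- dropper_mid (a point): Small amber glass dropper bottle: round, body 36 mm across up to 52 mm, then a black rubber dropper cap 24 mm across narrowing to a teat, 78 mm high overall, about 0.07 kg. The point is at the centre, half-way up; its z axis points up. Loose, starts upright on the bench among the other stock.
- flat_tin: Flat wide steel tin, not ordered: round, 68 mm across, 36 mm high, loose among the stock. Origin at the centre of its underside.
- tape_roll: Roll of tan packing tape, not ordered: a ring lying flat, 72 mm across, 54 mm hole, 48 mm high, loose among the stock. Origin at the centre of its underside.

How it is judged:
At the end, for the whole second after the job is handed in: All five upright (0.08 rad), at rest on their carton's floor (4 mm): jar within 25 mm of the long carton's middle along its length, bottle and box over 40 mm from it at opposite ends; tin and dropper bottle in the square carton; flat tin and tape roll moved under 30 mm (x of bottle_mid in the frame of long_carton_in between -0.105 and 0.105 m and y of bottle_mid in the frame of long_carton_in between -0.045 and 0.045 m and z of bottle_mid in the frame of long_carton_in between 0.04 and 0.048 m and angle between each of bottle_mid, box_mid, jar_mid, tin_mid, dropper_mid's own z axis and vertical below 0.08 rad and linear speed of each of bottle, box, jar, tin, dropper below 0.01 m/s and x of box_mid in the frame of long_carton_in between -0.105 and 0.105 m and y of box_mid in the frame of long_carton_in between -0.045 and 0.045 m and z of box_mid in the frame of long_carton_in between 0.036 and 0.044 m and x of jar_mid in the frame of long_carton_in between -0.025 and 0.025 m and y of jar_mid in the frame of long_carton_in between -0.045 and 0.045 m and z of jar_mid in the frame of long_carton_in between 0.028 and 0.036 m and ((x of bottle_mid in the frame of long_carton_in below -0.04 m and x of box_mid in the frame of long_carton_in above 0.04 m) or (x of bottle_mid in the frame of long_carton_in above 0.04 m and x of box_mid in the frame of long_carton_in below -0.04 m)) and x of tin_mid in the frame of square_carton_in between -0.065 and 0.065 m and y of tin_mid in the frame of square_carton_in between -0.065 and 0.065 m and z of tin_mid in the frame of square_carton_in between 0.031 and 0.039 m and x of dropper_mid in the frame of square_carton_in between -0.065 and 0.065 m and y of dropper_mid in the frame of square_carton_in between -0.065 and 0.065 m and z of dropper_mid in the frame of square_carton_in between 0.035 and 0.043 m and distance of each of flat_tin, tape_roll from where it was at the start of the episode below 0.03 m); the robot touches nothing.
It fails at once if the glass jar or glass dropper bottle is dropped into a carton (falls freely at over 0.4 m/s, about 8 mm) ((horizontal distance between jar_mid and long_carton_in below 0.13 m and linear speed of jar above 0.4 m/s and contact force between jar and the fingers below 0.05 N) or (horizontal distance between dropper_mid and square_carton_in below 0.13 m and linear speed of dropper above 0.4 m/s and contact force between dropper and the fingers below 0.05 N)).
It fails at once if the flat tin or the roll of tape is moved more than 30 mm (distance of any of flat_tin, tape_roll from where it was at the start of the episode above 0.03 m).
It also fails if it takes over 136 s, if anything falls off the work surface, if the arm or the gripper's body presses on something with over 40 N, if the wrist force passes 120 N, or if a joint passes its speed limit or range.

## Working session

There is one attempt and no reset: what is moved stays moved. The work goes in short steps, Python scripts to look and compute and a tool call to move; the robot and the scene stay as the last step left them, time stands still between calls to the robot, and variables do not carry over. Pictures are saved under pics/ and viewed, at most 14 in all, crops included, and the job is handed in when it is done.

Besides the shell and the picture viewer there is one more tool, called after "Request:" as name(argument=value, ...) on one line, values as JSON. drive_tool: Moves the arm, as the interface text tells. Its arguments: {"type":"object","properties":{"plan":{"type":"array","items":{"type":"array","items":{"type":"array","items":{"type":"number"}}}},"newtons":{"type":"number"}},"required":["plan"]}

```bash
mkdir -p pics; cat > h.py <<'E'
import numpy as np, cv2
from station import bot
def snap(n,f):
    s=bot.snapshot(n); np.savez('pics/'+f+'.npz',**s); cv2.imwrite('pics/'+f+'.png',s['pixels'][:,:,::-1]); return s
def load(f): return dict(np.load('pics/'+f+'.npz'))
def pts(s):
    K=s['camera_matrix'];T=s['cam_to_world'];z=s['range_z'];v,u=np.mgrid[:z.shape[0],:z.shape[1]]
    p=np.stack([(u-K[0,2])/K[0,0]*z,(v-K[1,2])/K[1,1]*z,z],-1); return p@T[:3,:3].T+T[:3,3]
def ray(s,u,v,h):
    K=s['camera_matrix'];T=s['cam_to_world'];d=T[:3,:3]@[(u-K[0,2])/K[0,0],(v-K[1,2])/K[1,1],1];o=T[:3,3]
    return o+d*(h-o[2])/d[2]
E
python3 - <<'E'
from h import *
for n in('top','scene'):
    s=snap(n,n+'0'); print(n,s['cam_to_world'].round(3).tolist(),s['camera_matrix'][0,0])
st=bot.state(); print({k:np.round(v,3).tolist() for k,v in st.items()},bot.tcp_to_grasp)
E
```

```text
top [[-0.004, -0.989, 0.146, 0.421], [-1.0, 0.004, -0.0, 0.008], [-0.0, -0.146, -0.989, 1.036], [0.0, 0.0, 0.0, 1.0]] 441.30084750610223
scene [[0.686, 0.379, -0.621, 1.305], [0.727, -0.386, 0.568, -0.681], [-0.025, -0.841, -0.54, 0.695], [0.0, 0.0, 0.0, 1.0]] 483.3087371749413
{'t': 0.1, 'joints': [-1.368, 0.478, 0.022, 1.556, -0.011, 1.109, -0.083], 'qd': [-0.001, -0.0, 0.001, -0.002, 0.0, 0.001, 0.0], 'joint_torque': [0.005, -59.776, 1.614, -28.195, 0.013, 0.005, 0.0], 'eef_pos': [0.206, 0.642, 0.195], 'tool_rot': [-0.486, -3.104, 0.003], 'ft_force': [-0.528, -0.247, 0.127], 'moment': [0.076, 0.025, -0.016], 'finger_force': 0.0, 'gripper_width': 0.085} 0.0187
```

View pics/top0.png

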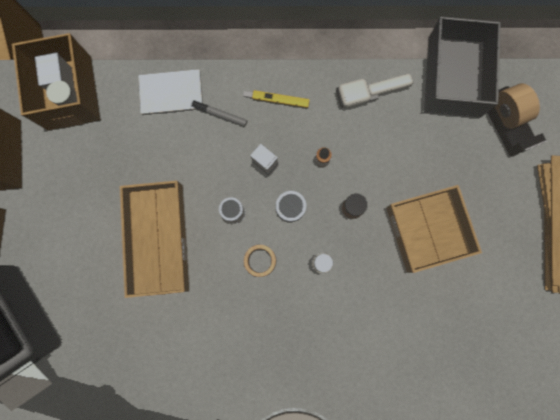

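View pics/scene0.png

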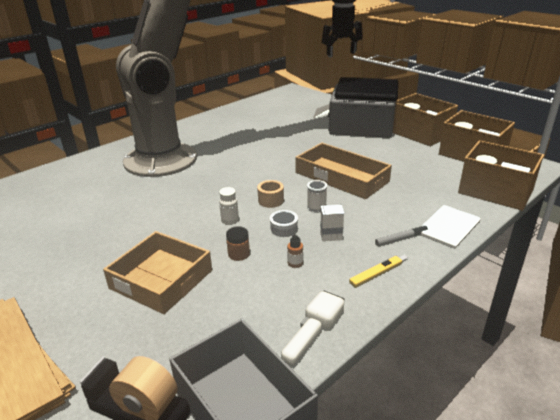

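The top view shows the long carton at (153,238) and the square one at (435,229). The stock sits at: tall tin (231,209), flat tin (291,206), tape (260,261), bottle (322,263), jar (355,206), dropper (324,155), box (264,157). The scene view agrees with these.

```bash
cat > m.py <<'E'
from h import *
def measure(a,b,objs):
    A,B=load(a),load(b); P=pts(A); Q=pts(B)
    Q=Q[B['range_z']>0]
    for n,(u,v,r) in objs.items():
        s=np.s_[v-r:v+r,u-r:u+r]; p=P[s].reshape(-1,3); p=p[(p[:,2]>.02)&(p[:,2]<.12)]
        h=np.percentile(p[:,2],97); t=p[p[:,2]>h-.006]
        (x,y),(w,l),ang=cv2.minAreaRect((t[:,:2]*1000).astype(np.float32))
        c=np.array([x,y])/1000
        q=Q[(np.hypot(*(Q[:,:2]-c).T)<.045)&(Q[:,2]>.02)&(Q[:,2]<.12)]
        hs=np.percentile(q[:,2],98) if len(q) else 0; tq=q[q[:,2]>hs-.006]
        (x2,y2),(w2,l2),a2=cv2.minAreaRect((tq[:,:2]*1000).astype(np.float32)) if len(tq)>3 else ((0,0),(0,0),0)
        print(n,'top: xy %.1f %.1f h %.1f size %.0f %.0f ang %.1f'%(x,y,h*1000,w,l,ang),'| scene xy %.1f %.1f h %.1f size %.0f %.0f ang %.1f'%(x2,y2,hs*1000,w2,l2,a2))
E
python3 - <<'E'
from m import *
measure('top0','scene0',dict(tin=(231,209,18),flat=(291,206,20),tape=(260,261,20),bottle=(322,263,16),jar=(355,206,16),dropper=(324,155,14),box=(264,157,20)))
for f in('top0',):
    s=load(f);P=pts(s)
    for n,(u,v,r) in dict(long=(153,238,64),sq=(435,229,52)).items():
        p=P[v-r:v+r,max(u-r,0):u+r].reshape(-1,3); p=p[(p[:,2]>.045)&(p[:,2]<.065)]
        # drop stray clusters by distance
        c=np.median(p[:,:2],0); 
        print(n,cv2.minAreaRect((p[:,:2]*1000).astype(np.float32)),np.percentile(p[:,2],[5,50,95]),len(p))
s=load('scene0');Q=pts(s)[s['range_z']>0]
for n,c in dict(long=(.55,.33),sq=(.57,-.32)).items():
    p=Q[(np.hypot(Q[:,0]-c[0],Q[:,1]-c[1])<.16)&(Q[:,2]>.047)&(Q[:,2]<.062)]; print(n,cv2.minAreaRect((p[:,:2]*1000).astype(np.float32)),len(p))
E
```

```text
tin top: xy 561.1 136.8 h 73.9 size 50 49 ang 5.2 | scene xy 561.8 136.4 h 70.9 size 52 53 ang 8.5
flat top: xy 573.2 3.9 h 40.2 size 67 67 ang 45.1 | scene xy 574.3 2.7 h 37.8 size 68 71 ang 28.3
tape top: xy 448.0 74.6 h 51.5 size 69 69 ang 0.1 | scene xy 450.7 71.7 h 48.3 size 69 73 ang 70.5
bottle top: xy 442.0 -64.7 h 90.8 size 37 36 ang 89.7 | scene xy 442.4 -65.4 h 87.9 size 36 40 ang 55.9
jar top: xy 571.2 -141.6 h 67.6 size 49 49 ang 45.0 | scene xy 572.2 -142.3 h 64.3 size 48 54 ang 50.1
dropper top: xy 688.8 -72.7 h 79.2 size 12 14 ang 0.9 | scene xy 691.0 -73.9 h 76.1 size 11 11 ang 47.7
box top: xy 677.7 64.0 h 83.2 size 50 36 ang 50.2 | scene xy 679.8 62.5 h 80.4 size 50 42 ang 51.6
long ((499.3094177246094, 315.098876953125), (250.30027770996094, 132.34632873535156), 5.4619293212890625) [0.04661804 0.05443276 0.05808922] 1100
sq ((518.53515625, -319.3024597167969), (160.14100646972656, 162.3980712890625), 15.902606010437012) [0.04644133 0.05436146 0.05771136] 889
long ((514.8289184570312, 315.57720947265625), (222.39993286132812, 138.33477783203125), 5.795383930206299) 439
sq ((524.9887084960938, -286.9599609375), (194.04489135742188, 224.40277099609375), 15.950278282165527) 996
```

Request:
drive_tool(plan=[[[8.5, 47.2, -57.9, -1, 68], [8.5, 47.2, -57.9, -1, 68], [8.5, 47.2, -57.9, -1, 68], [8.5, 47.2, -57.9, -1, 68], [8.5, 47.2, -57.9, -1, 68], [8.5, 47.2, -57.9, -1, 68], [8.5, 47.2, -57.9, -1, 68], [8.5, 47.2, -57.9, -1, 68], [8.5, 47.2, -57.9, -1, 68], [8.5, 47.2, -57.9, -1, 68], [8.5, 47.2, -57.9, -1, 68], [8.5, 47.2, -57.9, -1, 68]]], newtons=35)

```text
t: 1.1
eef_pos: [0.517, 0.261, 0.1892]
tool_rot: [1.333, -2.844, -0.0]
ft_force: [0.6, -0.5, -0.2]
gripper_width: 0.0849
finger_force: 0.0
```

Request:
drive_tool(plan=[[[8.5, 16, -19.8, -2, 0], [8.5, 16, -19.8, -2, 0], [8.5, 16, -19.8, -2, 0], [8.5, 16, -19.8, -2, 0], [8.5, 16, -19.8, -2, 0], [8.5, 16, -19.8, -2, 0], [8.5, 16, -19.8, -2, 0], [8.5, 16, -19.8, -2, 0], [8.5, 16, -19.8, -2, 0], [8.5, 16, -19.8, -2, 0]]])

```text
t: 1.93
eef_pos: [0.6753, 0.0671, 0.1692]
tool_rot: [1.336, -2.843, -0.002]
ft_force: [-1.1, 0.3, -0.4]
gripper_width: 0.0854
finger_force: 0.0
```

Request:
drive_tool(plan=[[[8.5, 0.2, -0.3, -3, 0], [8.5, 0.2, -0.3, -5, 0], [8.5, 0.2, -0.3, -7, 0], [8.5, 0.2, -0.3, -9, 0], [8.5, 0.2, -0.3, -11, 0], [8.5, 0.2, -0.3, -13, 0], [8.5, 0.2, -0.3, -14.5, 0], [8.5, 0.2, -0.3, -14.5, 0], [3, 0.2, -0.3, -14.5, 0], [3, 0.2, -0.3, -14.5, 0], [3, 0.2, -0.3, -14.5, 0], [3, 0.2, -0.3, -14.5, 0]]])

```text
t: 2.93
eef_pos: [0.6791, 0.0625, 0.026]
tool_rot: [-1.332, 2.843, -0.001]
ft_force: [-0.2, 0.0, -0.2]
gripper_width: 0.0384
finger_force: 0.2
```

Request:
drive_tool(plan=[[[3, 0, 0, 0, 0], [3, 0, 0, 0, 0], [3, 0, 0, 0, 0], [3, 0, 0, 0, 0], [3, 0, 0, 0, 0]]])

```text
t: 3.35
eef_pos: [0.679, 0.0626, 0.026]
tool_rot: [-1.332, 2.843, 0.0]
ft_force: [-2.8, 0.6, 6.8]
gripper_width: 0.0361
finger_force: 35.1
```

Request:
drive_tool(plan=[[[3, 0, 0, 2, 0], [3, 0, 0, 5, 0], [3, 0, 0, 9, 0], [3, 0, 2, 12, -4], [3, -1, 5, 13, -9], [3, -2.5, 8.5, 13, -15], [3, -4, 12, 13, -21], [3, -5.5, 15.5, 13, -27], [3, -7, 19, 13, -33], [3, -8.5, 22, 13, -39], [3, -9.7, 24.5, 13, -43], [3, -10.4, 25.9, 13, -44.7]]])

```text
t: 4.35
eef_pos: [0.5714, 0.3259, 0.1545]
tool_rot: [0.153, -3.137, -0.003]
ft_force: [-1.0, 0.7, -1.2]
gripper_width: 0.0353
finger_force: 35.3
```

Request:
drive_tool(plan=[[[3, 0, 0, 0, 0], [3, 0, 0, 0, 0], [3, 0, 0, 0, 0]]])

```text
t: 4.6
eef_pos: [0.5749, 0.3194, 0.1546]
tool_rot: [-0.149, 3.138, -0.001]
ft_force: [0.5, -0.3, -0.7]
gripper_width: 0.0355
finger_force: 35.3
```

Request:
drive_tool(plan=[[[3, 0, 0.2, -3, 0], [3, 0, 0.2, -5, 0], [3, 0, 0.2, -7, 0], [3, 0, 0.2, -9, 0], [3, 0, 0.2, -10.5, 0], [3, 0, 0.2, -11.5, 0], [3, 0, 0.2, -12.2, 0], [3, 0, 0.2, -12.2, 0], [3, 0, 0.2, -12.2, 0], [3, 0, 0.2, -12.2, 0]]])

```text
t: 5.43
eef_pos: [0.5751, 0.3229, 0.0335]
tool_rot: [-0.15, 3.137, 0.001]
ft_force: [0.0, 0.2, -1.1]
gripper_width: 0.0353
finger_force: 35.4
```

Lower 2 mm more, open modestly and rise.

Request:
drive_tool(plan=[[[3, 0, 0, -0.2, 0], [3, 0, 0, -0.2, 0], [5.5, 0, 0, -0.2, 0], [5.5, 0, 0, -0.2, 0], [5.5, 0, 0, -0.2, 0], [5.5, 0, 0, -0.2, 0], [5.5, 0, 0, 2, 0], [5.5, 0, 0, 5, 0], [5.5, 0, 0, 9, 0], [5.5, 0, 0, 13, 0], [8.5, 0, -3, 14, 0], [8.5, 0, -6, 14, 0]]])

```text
t: 6.43
eef_pos: [0.5763, 0.266, 0.1772]
tool_rot: [-0.157, 3.13, 0.008]
ft_force: [0.7, -1.2, -0.5]
gripper_width: 0.0769
finger_force: 0.0
```

Request:
drive_tool(plan=[[[8.5, -1.4, -4, -2, 0], [8.5, -1.4, -8, -3, 0], [8.5, -1.4, -11, -4, 0], [8.5, -1.4, -12.6, -4, 0], [8.5, -1.4, -12.6, -4, 0], [8.5, -1.4, -12.6, -4, 0], [8.5, -1.4, -12.6, -4, 0]]])

```text
t: 7.02
eef_pos: [0.5605, 0.1385, 0.1328]
tool_rot: [-0.153, 3.137, 0.002]
ft_force: [0.3, 1.3, -0.3]
gripper_width: 0.0853
finger_force: 0.0
```

Request:
drive_tool(plan=[[[8.5, 0, -0.1, -2, 0], [8.5, 0, -0.1, -4, 0], [8.5, 0, -0.1, -6, 0], [8.5, 0, -0.1, -8, 0], [8.5, 0, -0.1, -10, 0], [8.5, 0, -0.1, -11.1, 0], [8.5, 0, -0.1, -11.1, 0], [4.5, 0, -0.1, -11.1, 0], [4.5, 0, -0.1, -11.1, 0], [4.5, 0, -0.1, -11.1, 0], [4.5, 0, -0.1, -11.1, 0], [4.5, 0, -0.1, -11.1, 0]]], newtons=45)

```text
t: 8.02
eef_pos: [0.5617, 0.1369, 0.0232]
tool_rot: [-0.151, 3.135, 0.002]
ft_force: [-0.8, 0.1, 6.8]
gripper_width: 0.0481
finger_force: 45.6
```

Request:
drive_tool(plan=[[[4.5, 0, 0, 2, 0], [4.5, 0, 0, 5, 0], [4.5, 0, 0, 9, 0], [4.5, -0.2, -2, 12, 1], [4.5, -0.7, -5, 13, 2], [4.5, -1.4, -8.7, 13, 3], [4.5, -2, -12.6, 13, 4], [4.5, -2.7, -16.5, 13, 5], [4.5, -3.4, -20.4, 13, 6], [4.5, -4, -24.3, 13, 7], [4.5, -4.7, -28.2, 13, 8], [4.5, -5.4, -32.1, 13, 9]]])

```text
t: 9.02
eef_pos: [0.5053, -0.1868, 0.152]
tool_rot: [-0.397, 3.116, 0.0]
ft_force: [0.9, 0.3, -1.9]
gripper_width: 0.0479
finger_force: 47.6
```

Request:
drive_tool(plan=[[[4.5, -0.6, -3.8, 0, 0.5], [4.5, -1.2, -7.5, 0, 1], [4.5, -1.8, -10.7, 0, 1.4], [4.5, -2.2, -13, 0, 1.4], [4.5, -2.4, -14.2, 0, 1.4], [4.5, -2.4, -14.5, 0, 1.4], [4.5, -2.4, -14.5, 0, 1.4], [4.5, -2.4, -14.5, 0, 1.4], [4.5, -2.4, -14.5, 0, 1.4]]])

```text
t: 9.77
eef_pos: [0.4831, -0.3276, 0.1513]
tool_rot: [-0.439, 3.111, 0.002]
ft_force: [0.6, -0.5, -1.5]
gripper_width: 0.0476
finger_force: 47.6
```

Request:
drive_tool(plan=[[[4.5, 0, 0, -3, 0], [4.5, 0, 0, -5, 0], [4.5, 0, 0, -7, 0], [4.5, 0, 0, -9, 0], [4.5, 0, 0, -10.5, 0], [4.5, 0, 0, -11.5, 0], [4.5, 0, 0, -12.2, 0], [4.5, 0, 0, -12.2, 0], [4.5, 0, 0, -12.2, 0], [4.5, 0, 0, -12.2, 0]]])

```text
t: 10.6
eef_pos: [0.4829, -0.3301, 0.0301]
tool_rot: [-0.435, 3.11, -0.001]
ft_force: [-0.3, -0.7, -2.9]
gripper_width: 0.0479
finger_force: 47.5
```

Request:
drive_tool(plan=[[[4.5, 0, 0, -0.15, 0], [4.5, 0, 0, -0.15, 0], [6.5, 0, 0, -0.15, 0], [6.5, 0, 0, -0.15, 0], [6.5, 0, 0, -0.15, 0], [6.5, 0, 0, -0.15, 0], [6.5, 0, 0, 2, 0], [6.5, 0, 0, 5, 0], [6.5, 0, 0, 9, 0], [6.5, 0, 0, 11, 0], [8.5, 1.5, 3, 11, 0], [8.5, 3, 6, 11, -2]]])

```text
t: 11.6
eef_pos: [0.5127, -0.2724, 0.1419]
tool_rot: [-0.371, 3.116, -0.004]
ft_force: [0.6, 0.4, -0.6]
gripper_width: 0.0848
finger_force: 0.0
```

Request:
drive_tool(plan=[[[8.5, 1.8, 3.5, 0, -2], [8.5, 3.6, 7, 0, -4], [8.5, 5, 10, 0, -6], [8.5, 5.9, 12.3, 0, -8], [8.5, 5.9, 12.8, 0, -8], [8.5, 5.9, 12.8, 0, -8], [8.5, 5.9, 12.8, 0, -8], [8.5, 5.9, 12.8, 0, -8], [8.5, 5.9, 12.8, 0, -8]]])

```text
t: 12.35
eef_pos: [0.5705, -0.1441, 0.1396]
tool_rot: [0.157, -3.138, 0.001]
ft_force: [-0.1, -0.9, -0.6]
gripper_width: 0.0849
finger_force: 0.0
```

Request:
drive_tool(plan=[[[8.5, 0.1, 0.2, -2, 0], [8.5, 0.1, 0.2, -4, 0], [8.5, 0.1, 0.2, -6, 0], [8.5, 0.1, 0.2, -8, 0], [8.5, 0.1, 0.2, -10, 0], [8.5, 0.1, 0.2, -12.2, 0], [8.5, 0.1, 0.2, -12.2, 0], [4.5, 0.1, 0.2, -12.2, 0], [4.5, 0.1, 0.2, -12.2, 0], [4.5, 0.1, 0.2, -12.2, 0], [4.5, 0.1, 0.2, -12.2, 0], [4.5, 0.1, 0.2, -12.2, 0]]])

```text
t: 13.35
eef_pos: [0.5736, -0.1406, 0.0194]
tool_rot: [-0.161, 3.134, -0.001]
ft_force: [-1.3, -0.0, 7.1]
gripper_width: 0.0487
finger_force: 45.8
```

Request:
drive_tool(plan=[[[4.5, 0, 0, 2, 0], [4.5, 0, 0, 5, 0], [4.5, 0, 0, 9, 0], [4.5, -0.2, 2, 12, 0], [4.5, -0.7, 5, 13, 0], [4.5, -1.4, 8.7, 13, 0], [4.5, -2, 12.6, 13, 0], [4.5, -2.7, 16.5, 13, 0], [4.5, -3.4, 20.4, 13, 0], [4.5, -4, 24.3, 13, 0], [4.5, -4.7, 28.2, 13, 0], [4.5, -5.4, 32.1, 13, 0]]])

```text
t: 14.35
eef_pos: [0.5177, 0.1828, 0.1484]
tool_rot: [-0.161, 3.136, 0.001]
ft_force: [1.5, -0.2, -1.2]
gripper_width: 0.0487
finger_force: 47.2
```

Request:
drive_tool(plan=[[[4.5, -0.6, 3.8, 0, 0], [4.5, -1, 7, 0, 0], [4.5, -1.5, 10, 0, 0], [4.5, -1.8, 12, 0, 0], [4.5, -2, 13.2, 0, 0], [4.5, -2, 13.5, 0, 0], [4.5, -2, 13.5, 0, 0], [4.5, -2, 13.5, 0, 0], [4.5, -2, 13.5, 0, 0]]])

```text
t: 15.1
eef_pos: [0.499, 0.3137, 0.1476]
tool_rot: [-0.157, 3.137, -0.001]
ft_force: [-0.4, -0.1, -1.6]
gripper_width: 0.0486
finger_force: 47.2
```

```bash
python3 -c "
from h import *
s=snap('scene','s1');snap('top','t1')"
```

```text
(no output)
```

View pics/s1.png

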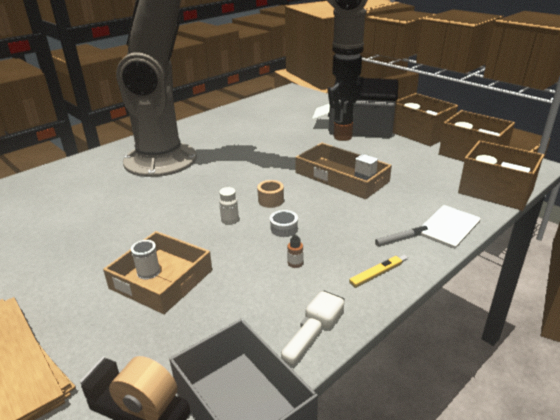

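The tin stands in the square carton at (145,258) and the box in the long carton at (367,168). The jar hangs straight in the gripper at (343,128).

Request:
drive_tool(plan=[[[4.5, 0.1, 0.1, -3, 0], [4.5, 0.1, 0.1, -5, 0], [4.5, 0.1, 0.1, -7, 0], [4.5, 0.1, 0.1, -9, 0], [4.5, 0.1, 0.1, -10.5, 0], [4.5, 0.1, 0.1, -11.5, 0], [4.5, 0.1, 0.1, -12.1, 0], [4.5, 0.1, 0.1, -12.1, 0], [4.5, 0.1, 0.1, -12.1, 0], [4.5, 0.1, 0.1, -12.1, 0]]])

```text
t: 16.03
eef_pos: [0.5, 0.3174, 0.0275]
tool_rot: [-0.161, 3.136, 0.002]
ft_force: [1.3, -0.5, -1.4]
gripper_width: 0.0483
finger_force: 47.2
```

Request:
drive_tool(plan=[[[4.5, 0, 0, -0.25, 0], [4.5, 0, 0, -0.25, 0], [4.5, 0, 0, -0.25, 0], [4.5, 0, 0, -0.25, 0]]])

```text
t: 16.37
eef_pos: [0.4998, 0.3175, 0.0246]
tool_rot: [-0.161, 3.136, 0.001]
ft_force: [0.3, 0.7, 1.9]
gripper_width: 0.0485
finger_force: 47.5
```

Request:
drive_tool(plan=[[[6.5, 0, 0, 0, 0], [6.5, 0, 0, 0, 0], [6.5, 0, 0, 0, 0], [6.5, 0, 0, 0, 0], [6.5, 0, 0, 2, 0], [6.5, 0, 0, 5, 0], [6.5, 0, 0, 9, 0], [6.5, 0, 0, 12, 0], [7, 1, -2, 13, 0], [7, 2.5, -5, 13, 0], [7, 4, -8, 13, 0], [7, 5.8, -12, 13, 0]]])

```text
t: 17.37
eef_pos: [0.5563, 0.2, 0.1544]
tool_rot: [-0.167, 3.137, 0.002]
ft_force: [0.8, -0.8, -0.2]
gripper_width: 0.0697
finger_force: 0.0
```

Request:
drive_tool(plan=[[[7, 1.8, -3.7, 0, 0], [7, 3.6, -7.4, 0, 0], [7, 5.4, -11.1, 0, 0], [7, 7.2, -14.8, 0, 0], [7, 9, -18.5, 0, 0], [7, 10.8, -22, 0, 0], [7, 12.2, -25, -1, 0], [7, 13.2, -27, -1, 0], [7, 13.2, -27, -1, 0], [7, 13.2, -27, -1, 0], [7, 13.2, -27, -1, 0], [7, 13.2, -27, -1, 0]]])

```text
t: 18.37
eef_pos: [0.6881, -0.0688, 0.1439]
tool_rot: [0.165, -3.137, -0.002]
ft_force: [0.7, 0.4, 0.2]
gripper_width: 0.0702
finger_force: 0.0
```

Request:
drive_tool(plan=[[[7, 0.2, -0.4, -2, 0], [7, 0.2, -0.4, -4, 0], [7, 0.2, -0.4, -6, 0], [7, 0.2, -0.4, -8, 0], [7, 0.2, -0.4, -10, 0], [7, 0.2, -0.4, -12, 0], [7, 0.2, -0.4, -12.9, 0], [7, 0.2, -0.4, -12.9, 0], [3, 0.2, -0.4, -12.9, 0], [3, 0.2, -0.4, -12.9, 0], [3, 0.2, -0.4, -12.9, 0], [3, 0.2, -0.4, -12.9, 0]]], newtons=35)

```text
t: 19.37
eef_pos: [0.6919, -0.0739, 0.017]
tool_rot: [-0.162, 3.134, 0.002]
ft_force: [-0.2, 1.2, 1.6]
gripper_width: 0.0297
finger_force: 1.1
```

Request:
drive_tool(plan=[[[3, 0, 0, 0, 0], [3, 0, 0, 0, 0], [3, 0, 0, 0, 0]]])

```text
t: 19.62
eef_pos: [0.6915, -0.0735, 0.0166]
tool_rot: [-0.163, 3.135, 0.003]
ft_force: [-1.2, 3.1, 5.7]
gripper_width: 0.0298
finger_force: 3.2
```

Request:
drive_tool(plan=[[[1.5, 0, 0, 0, 0], [1.5, 0, 0, 0, 0], [1.5, 0, 0, 0, 0], [1.5, 0, 0, 0, 0]]])

```text
t: 19.95
eef_pos: [0.6924, -0.0721, 0.0176]
tool_rot: [-0.164, 3.133, 0.005]
ft_force: [-2.0, 6.2, 11.1]
gripper_width: 0.0223
finger_force: 37.3
```

```bash
python3 -c "
from h import *
s=snap('scene','s2'); cv2.imwrite('pics/s2c.png',cv2.resize(s['pixels'][120:320,100:400,::-1],None,fx=2,fy=2))"
```

```text
(no output)
```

View pics/s2c.png

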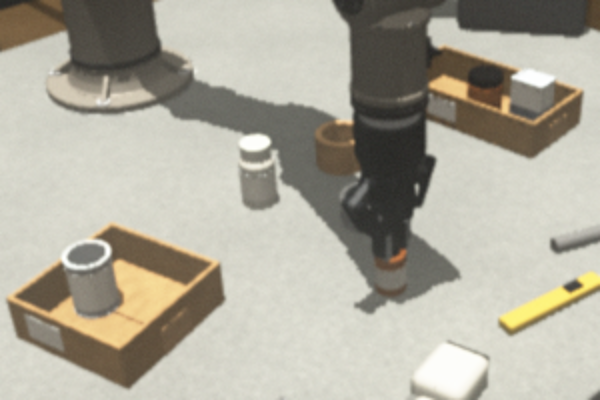

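The crop shows the fingers at (390,245) around the dropper's upper part, higher than expected. The tin, jar and box stand in their cartons. I'll check this with the depth data.

```bash
python3 - <<'E'
from h import *
s=load('s2');P=pts(s)
# column through the grasp in scene image: u=100+390/2
for u in (290,294,298):
    print(u,[(v,*P[v,u].round(3),s['pixels'][v,u].tolist()) for v in range(232,272,3)])
from m import measure
snap('top','t2')
measure('t2','s2',dict(tin=(430,232,40) ,jar=(157,242,16)))
E
```

```text
290 [(232, np.float64(0.703), np.float64(-0.1), np.float64(0.106), [55, 53, 50]), (235, np.float64(0.708), np.float64(-0.104), np.float64(0.102), [52, 52, 47]), (238, np.float64(0.701), np.float64(-0.097), np.float64(0.088), [50, 52, 46]), (241, np.float64(0.703), np.float64(-0.1), np.float64(0.082), [55, 57, 54]), (244, np.float64(0.701), np.float64(-0.098), np.float64(0.072), [57, 59, 55]), (247, np.float64(0.701), np.float64(-0.098), np.float64(0.064), [57, 60, 54]), (250, np.float64(0.695), np.float64(-0.092), np.float64(0.05), [90, 73, 58]), (253, np.float64(0.693), np.float64(-0.09), np.float64(0.039), [94, 76, 59]), (256, np.float64(0.694), np.float64(-0.091), np.float64(0.032), [115, 111, 102]), (259, np.float64(0.693), np.float64(-0.091), np.float64(0.023), [112, 111, 104]), (262, np.float64(0.692), np.float64(-0.09), np.float64(0.013), [119, 114, 106]), (265, np.float64(0.694), np.float64(-0.092), np.float64(0.007), [88, 75, 59]), (268, np.float64(0.694), np.float64(-0.093), np.float64(-0.001), [110, 109, 101]), (271, np.float64(0.701), np.float64(-0.099), np.float64(-0.002
[... 1766 characters left out ...]
1, 56]), (256, np.float64(0.706), np.float64(-0.079), np.float64(0.032), [124, 120, 109]), (259, np.float64(0.709), np.float64(-0.081), np.float64(0.026), [116, 116, 104]), (262, np.float64(0.705), np.float64(-0.077), np.float64(0.013), [126, 125, 116]), (265, np.float64(0.706), np.float64(-0.078), np.float64(0.006), [93, 80, 66]), (268, np.float64(0.704), np.float64(-0.076), np.float64(-0.005), [103, 100, 91]), (271, np.float64(0.714), np.float64(-0.086), np.float64(-0.002), [147, 148, 138])]
tin top: xy 482.0 -329.2 h 77.6 size 50 51 ang 64.0 | scene xy 483.9 -329.9 h 75.7 size 52 50 ang 3.4
jar top: xy 497.5 312.7 h 72.3 size 49 43 ang 2.1 | scene xy 499.1 313.9 h 69.2 size 50 51 ang 20.2
```

Request:
drive_tool(plan=[[[6, 0, 0, 0, 0], [6, 0, 0, 0, 0], [6, 0, 0, 0, 0], [6, 0, 0, 0, 0], [6, 0, 0, -0.5, 0], [6, 0, 0, -1, 0], [6, 0, 0, -1, 0], [6, 0, 0, -1, 0]]])

```text
t: 20.72
eef_pos: [0.6897, -0.075, 0.004]
tool_rot: [0.161, -3.136, -0.0]
ft_force: [0.2, -0.5, 0.0]
gripper_width: 0.0606
finger_force: 0.0
```

```bash
python3 - <<'E'
from h import *
s=snap('scene','s3'); P=pts(s)
m=(abs(P[...,0]-.692)<.06)&(abs(P[...,1]+.073)<.08)&(P[...,2]>.003)&(P[...,2]<.2)
print(bot.state()['eef_pos'])
cv2.imwrite('pics/s3c.png',cv2.resize(s['pixels'][190:290,240:360,::-1],None,fx=4,fy=4))
for z in np.arange(.01,.13,.01):
    q=P[m&(abs(P[...,2]-z)<.005)]; print(round(z,3),len(q),q.min(0).round(3)[:2] if len(q) else '',q.max(0).round(3)[:2] if len(q) else '')
E
```

```text
[ 0.68997824 -0.07500814  0.00445524]
0.01 50 [ 0.68  -0.093] [ 0.71  -0.065]
0.02 55 [ 0.681 -0.093] [ 0.711 -0.066]
0.03 52 [ 0.687 -0.092] [ 0.711 -0.066]
0.04 57 [ 0.686 -0.114] [ 0.711 -0.036]
0.05 131 [ 0.676 -0.12 ] [ 0.71  -0.041]
0.06 116 [ 0.677 -0.122] [ 0.706 -0.033]
0.07 120 [ 0.678 -0.121] [ 0.707 -0.033]
0.08 75 [ 0.676 -0.121] [ 0.707 -0.033]
0.09 91 [ 0.676 -0.139] [ 0.711 -0.013]
0.1 125 [ 0.675 -0.142] [ 0.711 -0.014]
0.11 154 [ 0.675 -0.142] [ 0.712 -0.014]
0.12 162 [ 0.681 -0.144] [ 0.712 -0.011]
```

View pics/s3c.png

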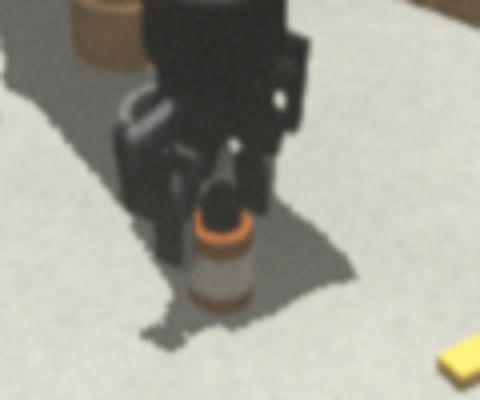

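Fingertips really sit about 38 mm above the reported TCP (around z 0.042 here), and the bottle is upright and in place. I'll lower 2 cm more and regrip on the body.

Request:
drive_tool(plan=[[[6, 0.1, 0.1, -0.7, 0], [6, 0.1, 0.1, -1.4, 0], [6, 0.1, 0.1, -2, 0], [6, 0.1, 0.1, -2, 0], [6, 0.1, 0.1, -2, 0], [2.5, 0.1, 0.1, -2, 0], [2.5, 0.1, 0.1, -2, 0], [2.5, 0.1, 0.1, -2, 0], [2.5, 0.1, 0.1, -2, 0], [2.5, 0.1, 0.1, -2, 0], [2.5, 0.1, 0.1, -2, 0]]])

```text
t: 21.68
eef_pos: [0.6917, -0.074, -0.0146]
tool_rot: [-0.161, 3.137, -0.0]
ft_force: [0.1, -0.3, 2.4]
gripper_width: 0.0349
finger_force: 34.9
```

Request:
drive_tool(plan=[[[2.5, 0, 0, 2, 0], [2.5, 0, 0, 5, 0], [2.5, 0, 0, 9, 0], [2.5, -0.5, -1, 12, 0], [2.5, -1.7, -3, 13, 0], [2.5, -3.5, -6, 13, 2], [2.5, -5.3, -9, 13, 4], [2.5, -7.1, -12, 13, 6], [2.5, -8.9, -15, 13, 8], [2.5, -10.6, -18, 13, 10], [2.5, -12.2, -21, 13, 10], [2.5, -13.7, -23.5, 13, 10]]])

```text
t: 22.68
eef_pos: [0.5524, -0.3115, 0.1149]
tool_rot: [0.432, -3.111, 0.001]
ft_force: [0.9, -0.8, -0.9]
gripper_width: 0.0349
finger_force: 35.1
```

Request:
drive_tool(plan=[[[2.5, 0, 0, 0, 0], [2.5, 0, 0, 0, 0], [2.5, 0, 0, 0, 0], [2.5, 0, 0, 0, 0]]])

```text
t: 23.02
eef_pos: [0.5551, -0.3073, 0.1147]
tool_rot: [-0.438, 3.111, 0.002]
ft_force: [-0.4, 0.4, -0.4]
gripper_width: 0.0348
finger_force: 35.1
```

Request:
drive_tool(plan=[[[2.5, 0, 0, -3, 0], [2.5, 0, 0, -5, 0], [2.5, 0, 0, -7, 0], [2.5, 0, 0, -9, 0], [2.5, 0, 0, -10.5, 0], [2.5, 0, 0, -11.5, 0], [2.5, 0, 0, -12.1, 0], [2.5, 0, 0, -12.1, 0], [2.5, 0, 0, -12.1, 0], [2.5, 0, 0, -12.1, 0]]])

```text
t: 23.85
eef_pos: [0.5552, -0.3092, -0.005]
tool_rot: [-0.435, 3.11, -0.001]
ft_force: [-0.2, 0.4, -0.6]
gripper_width: 0.0357
finger_force: 35.1
```

Request:
drive_tool(plan=[[[2.5, 0, 0, -0.3, 0], [2.5, 0, 0, -0.4, 0], [2.5, 0, 0, -0.4, 0], [2.5, 0, 0, -0.4, 0]]])

```text
t: 24.18
eef_pos: [0.5548, -0.3092, -0.0096]
tool_rot: [-0.434, 3.111, -0.001]
ft_force: [-0.2, 0.2, 0.8]
gripper_width: 0.0354
finger_force: 35.2
```

Request:
drive_tool(plan=[[[5.5, 0, 0, 0, 0], [5.5, 0, 0, 0, 0], [5.5, 0, 0, 0, 0], [5.5, 0, 0, 0, 0], [5.5, 0, 0, 2, 0], [5.5, 0, 0, 5, 0], [5.5, 0, 0, 9, 0], [5.5, 0, 0, 12, 0], [8, -0.7, 1.5, 13, -1], [8, -2.2, 4.7, 13, -3], [8, -3.7, 8, 13, -5], [8, -5.2, 11.2, 13, -7]]])

```text
t: 25.18
eef_pos: [0.5016, -0.196, 0.1202]
tool_rot: [-0.239, 3.132, 0.0]
ft_force: [0.4, -0.2, -0.7]
gripper_width: 0.0798
finger_force: 0.0
```

Request:
drive_tool(plan=[[[8, -1.5, 3.2, 0, -1], [8, -3, 6.5, 0, -2], [8, -4.5, 9.7, 0, -3], [8, -5.6, 12.2, 0, -3], [8, -6.1, 13.2, 0, -3], [8, -6.1, 13.2, 0, -3], [8, -6.1, 13.2, 0, -3], [8, -6.1, 13.2, 0, -3], [8, -6.1, 13.2, 0, -3]]])

```text
t: 25.93
eef_pos: [0.4418, -0.0662, 0.12]
tool_rot: [-0.158, 3.137, -0.001]
ft_force: [-0.1, -0.8, -0.5]
gripper_width: 0.0802
finger_force: 0.0
```

Request:
drive_tool(plan=[[[8, 0, 0.1, -2, 0], [8, 0, 0.1, -4, 0], [8, 0, 0.1, -6, 0], [8, 0, 0.1, -8, 0], [8, 0, 0.1, -10, 0], [8, 0, 0.1, -12, 0], [8, 0, 0.1, -12.7, 0], [8, 0, 0.1, -12.7, 0], [3.5, 0, 0.1, -12.7, 0], [3.5, 0, 0.1, -12.7, 0], [3.5, 0, 0.1, -12.7, 0], [3.5, 0, 0.1, -12.7, 0]]], newtons=40)

```text
t: 26.93
eef_pos: [0.4423, -0.0641, -0.0058]
tool_rot: [-0.161, 3.135, 0.0]
ft_force: [-0.7, 1.1, 4.9]
gripper_width: 0.0447
finger_force: 40.2
```

Request:
drive_tool(plan=[[[3.5, 0, 0, 0, 0], [3.5, 0, 0, 0, 0], [3.5, 0, 0, 0, 0]]])

```text
t: 27.18
eef_pos: [0.4423, -0.0641, -0.0058]
tool_rot: [-0.161, 3.135, 0.0]
ft_force: [-0.9, 0.4, 6.6]
gripper_width: 0.0447
finger_force: 40.4
```

Request:
drive_tool(plan=[[[3.5, 0, 0, 2, 0], [3.5, 0, 0, 5, 0], [3.5, 0, 0, 9, 0], [3.5, 0, 2, 12, 0], [3.5, 0, 5, 13, 0], [3.5, -0.2, 9, 13, 0], [3.5, -0.4, 13, 13, 0], [3.5, -0.6, 17, 13, 0], [3.5, -0.8, 21, 13, 0], [3.5, -1, 25, 13, 0], [3.5, -1.2, 28.5, 13, 0], [3.5, -1.4, 32, 13, 0]]])

```text
t: 28.18
eef_pos: [0.4268, 0.2581, 0.1237]
tool_rot: [-0.163, 3.136, 0.001]
ft_force: [1.2, 0.6, -0.2]
gripper_width: 0.0446
finger_force: 41.7
```

Request:
drive_tool(plan=[[[3.5, -0.2, 2.5, 0, 0], [3.5, -0.3, 4.3, 0, 0], [3.5, -0.3, 5.2, 0, 0], [3.5, -0.3, 5.2, 0, 0], [3.5, -0.3, 5.2, 0, 0], [3.5, -0.3, 5.2, 0, 0], [3.5, -0.3, 5.2, 0, 0]]])

```text
t: 28.77
eef_pos: [0.4247, 0.3061, 0.123]
tool_rot: [0.158, -3.138, 0.001]
ft_force: [-0.2, -0.4, -0.8]
gripper_width: 0.0449
finger_force: 41.7
```

Place at a reading of about 0 (−0.0058 + 0.005).

Request:
drive_tool(plan=[[[3.5, 0, 0, -3, 0], [3.5, 0, 0, -5, 0], [3.5, 0, 0, -7, 0], [3.5, 0, 0, -9, 0], [3.5, 0, 0, -10.5, 0], [3.5, 0, 0, -11.5, 0], [3.5, 0, 0, -12.2, 0], [3.5, 0, 0, -12.3, 0], [3.5, 0, 0, -12.3, 0], [3.5, 0, 0, -12.3, 0]]])

```text
t: 29.6
eef_pos: [0.4249, 0.3083, 0.0007]
tool_rot: [-0.161, 3.136, 0.001]
ft_force: [-0.6, 0.4, -1.4]
gripper_width: 0.0447
finger_force: 41.7
```

Request:
drive_tool(plan=[[[3.5, 0, 0, -0.15, 0], [3.5, 0, 0, -0.15, 0], [6, 0, 0, -0.15, 0], [6, 0, 0, -0.15, 0], [6, 0, 0, -0.15, 0], [6, 0, 0, -0.15, 0], [6, 0, 0, 2, 0], [6, 0, 0, 5, 0], [6, 0, 0, 9, 0], [6, 0, 0, 13, 0], [6, 0, -3, 15, 0], [6, 0, -6, 15, 0]]])

```text
t: 30.6
eef_pos: [0.427, 0.251, 0.155]
tool_rot: [-0.166, 3.129, 0.01]
ft_force: [0.6, -0.3, -0.6]
gripper_width: 0.0599
finger_force: 0.0
```

Request:
drive_tool(plan=[[[6, 1, -4, 0, 0], [6, 2, -8, 0, 0], [6, 2, -12, 0, 0], [6, 2, -16, 0, 0], [6, 2, -20, 0, 0], [6, 2, -23, 0, 0], [6, 2, -25, 0, 0], [6, 2, -25, 0, 0], [6, 2, -25, 0, 0], [6, 2, -25, 0, 0]]])

```text
t: 31.43
eef_pos: [0.4443, -0.0012, 0.15]
tool_rot: [-0.163, 3.137, 0.001]
ft_force: [0.2, 0.9, 0.5]
gripper_width: 0.0598
finger_force: 0.0
```

```bash
python3 - <<'E'
from m import *
s=snap('scene','s5');snap('top','t5')
measure('t5','s5',dict(bottle=(157,275,13),jar=(157,242,14),box=(157,207,16),tin=(433,245,14),dropper=(425,211,10)))
cv2.imwrite('pics/s5c.png',cv2.resize(s['pixels'][120:320,100:400,::-1],None,fx=2,fy=2))
E
```

```text
bottle top: xy 424.5 302.1 h 95.5 size 36 28 ang 2.1 | scene xy 425.6 306.2 h 92.2 size 36 41 ang 42.9
jar top: xy 496.2 310.3 h 72.3 size 40 46 ang 89.8 | scene xy 498.2 313.9 h 68.9 size 50 52 ang 67.9
box top: xy 575.9 318.4 h 88.1 size 47 27 ang 1.5 | scene xy 577.4 322.5 h 85.2 size 53 39 ang 5.3
tin top: xy 482.8 -318.6 h 78.3 size 30 51 ang 86.7 | scene xy 483.1 -330.0 h 75.7 size 50 52 ang 81.7
dropper top: xy 553.5 -305.3 h 81.0 size 18 8 ang 0.7 | scene xy 555.7 -313.7 h 80.5 size 13 14 ang 11.4
```

View pics/s5c.png

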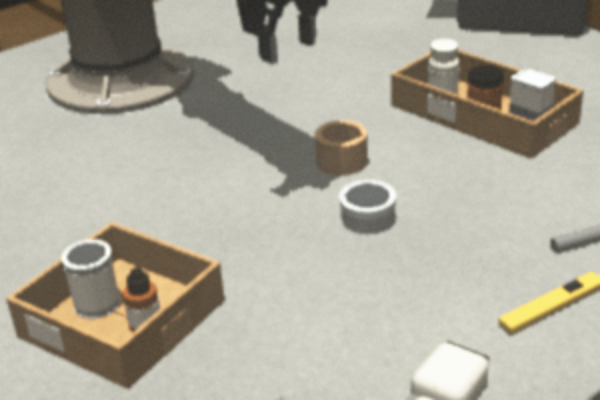

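View pics/t5.png

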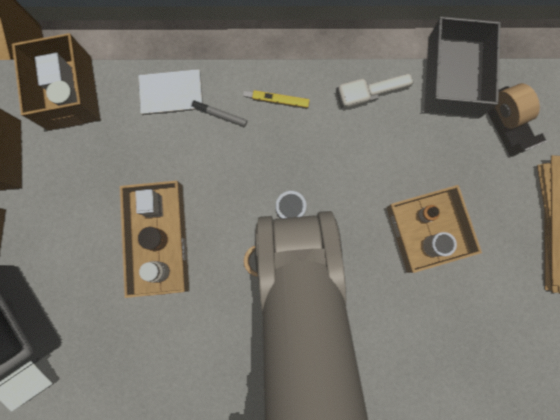

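Both views show all five items upright. In the long carton the box, jar and bottle are at about (147,203), (151,239) and (151,271) in the top view. In the square carton the dropper and tin are at (431,213) and (444,244). Item tops match each item's height plus the 5 mm floor, and the flat tin and tape have not moved.

```bash
python3 -c "
from station import bot
print(bot.job_done())"
```

```text
the job is handed in; nothing more can be done
None
```

Both orders are packed and the job is handed in at about 31 s of robot time; the last pictures showed all five items upright in their cartons and the flat tin and tape where they started, but the hand-in call returned no verdict.

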